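# Get the gun-parts washer ready for a run

## Task

First tighten the filter nut at the bottom of the washer's deep aluminium tower with the long socket key, clockwise until it is fully home, and stand the key back upright in its black holster tube. Put every air cap from the low white tray into the washer's basket, turn the timer dial so that its pointer stands at the long mark, and slide the slider to its long mark. Leave the coupler, the gauge and the tape roll where they are.

Things in the scene. Friction and masses are not known exactly. Their poses are not given: they have to be found in the camera images.
- washer: gun-parts washer, fixed: a flat grey base 160 x 210 x 12 mm that carries a steel basket, an aluminium tower and a black holster tube. Origin in the middle of the underside (2.5 mm off in y), z up. In its frame the basket's centre is at (0, +35) mm, the tower's axis at (+37, -65) mm, the holster's axis at (-37, -65) mm
- tower_mouth (a point): centre of the open top of the aluminium filter tower, a round tube of 58 mm outer and 48 mm inner diameter whose top is 85 mm above the bench; its bore is 73 mm deep, down to the base plate (12 mm above the bench)
- nut_top (a point): top centre of the square brass filter nut at the bottom of the tower's bore, 28 mm above the bench; the nut is 18 x 18 mm and 16 mm high (the top 4 mm narrowed to 14 mm), its flats lie along this point's x and y axes, and the point turns with it
- nut (a joint): angle of the filter nut, rad; grows as the nut is turned clockwise seen from above (tightened); hard stop at 3.4 = fully home; starts loose between 0.4 and 1.2; friction torque about 0.12 N m
- key_centre (a point): half-way up (75 mm above its lower end) on the axis of the loose socket key, a steel socket extension 150 mm long, 0.16 kg; z points up the key. Lower end: open square socket, 21 mm inside, 29 mm outside, 22 mm deep. Above it a 14 mm shank with a 43 mm round guide collar 48 to 56 mm above the lower end. Socket flats lie along this point's x and y
- key_handle (a point): middle of the key's square black handle, 20 x 20 mm and 42 mm long, 129 mm above the key's lower end; its flats are parallel to the socket's and lie along this point's x and y. On the nut or in the holster the key's lower end rests on the base plate. It starts upright in the holster at any yaw and may lean 4 degrees there
- holster (a point): middle of the floor of the black holster tube on the washer, 12 mm above the bench; tube of 58 mm outer and 48 mm inner diameter, top 72 mm above the bench
- basket (a point): centre of the inner floor of the open steel basket, 16 mm above the bench; inner size 140 mm along x and 120 mm along y of this point, walls 4 mm thick, rim (a 6 mm wire) 39 mm above the bench
- panel: control box, fixed: grey box with black top, 105 x 145 x 36 mm, origin in the middle of its underside, x pointing away from the robot. It carries a dial (left) and a slider (right)
- dial_grip (a point): on the axis of the timer dial, 73 mm above the bench, half-way along the height where its bar is gripped: a black knob of 40 mm diameter with an upright bar grip 38 mm long (point x), 14 mm thick (point y), top 80 mm above the bench, rising 24 mm above the knob's round foot (which ends 50 mm above the bench); a white pointer line on the bar points to point -x; the point turns with it
- dial (a joint): angle of the dial, rad; grows clockwise seen from above; 0 to 4.4, pointer toward the box's -x at 0. White scale marks stand every 0.44 rad; the one long mark in the middle of the scale is at 2.2. Starts between 0.7 and 1.5; friction torque about 0.03 N m; stays where it is left
- slide_grip (a point): on the axis of the grey slider grip, 57 mm above the bench and 10 mm below its top; grip 14 mm along the track (point x), 22 mm across it, 28 mm high, white line across the middle of its top; slides along the box's x axis
- slide (a joint): position of the slider, m; 0 at the end nearest the robot, grows along the box's +x up to 0.06. Marks stand every 15 mm from 0; the long mark is at 0.045. Starts between 0 and 0.02; friction about 1.5 N; stays where it is left
- tray: low white plastic tray, fixed, 190 x 118 mm, in which the air caps start; origin in the middle of its underside, inner floor 4 mm above the bench, walls 4 mm thick with a rim 14 mm above the bench
- coupler: bystander: brass air coupler, 66 x 25 x 25 mm, lying beside the washer; not to be washed; origin at the middle of its underside
- gauge: bystander: black coating thickness gauge, 105 x 62 x 26 mm; origin at the middle of its underside
- tape: bystander: roll of dark blue tape, 84 mm across, 18 mm high; origin at the middle of its underside
- cap_1_centre (a point): brass spray-gun air cap, loose, starts in the white tray, may be absent; a round body of 31 mm diameter and 17 mm height with two small horns on top (25 mm high in all), 0.03 kg; this point is on its axis, 12 mm above its underside
- cap_2_centre (a point): silvery spray-gun air cap, loose, starts in the white tray, may be absent; a round body of 31 mm diameter and 17 mm height with two small horns on top (25 mm high in all), 0.03 kg; this point is on its axis, 12 mm above its underside
- cap_3_centre (a point): brass spray-gun air cap, loose, starts in the white tray, may be absent; a round body of 31 mm diameter and 17 mm height with two small horns on top (25 mm high in all), 0.03 kg; this point is on its axis, 12 mm above its underside
- cap_4_centre (a point): silvery spray-gun air cap, loose, starts in the white tray, may be absent; a round body of 31 mm diameter and 17 mm height with two small horns on top (25 mm high in all), 0.03 kg; this point is on its axis, 12 mm above its underside

How it is judged:
By the outcome, as a careful person would: the job done as asked, in the order asked, and still so for the second after the job is handed in, with the robot touching nothing.
Of cap_1, cap_2, cap_3, cap_4 only 2 to 4 are there at a start; the rules pass over those that are not, and their reading is None.
At some moment in a run one of cap_1, cap_2, cap_3, cap_4 may be knocked a few centimetres aside while the robot is not near it.
It also fails if it takes over 210 s, if anything falls off the work surface, if the arm or the gripper's body presses on something with over 40 N, if the wrist force passes 120 N, or if a joint passes its speed limit or range.

## Robot

A 6-joint arm with a two-finger parallel gripper is mounted at the origin on a cart in front of the work surface, level with it; the furniture and walls round the work are solid. World frame = base frame: x ahead of the robot, y to its left, z up, the work surface at z = 0. Lengths are in m, angles in rad, forces in N, time in s.
With the tool pointing down it reaches from about 0.35 to 0.725 m from the base axis. Payload 6 kg.
Tool frame: the origin (TCP) lies between the finger pads; the fingertips stand 8 mm ahead of it and the grasp point (between the pads) lies 11 mm behind it; z points along the fingers, y is the line along which they close (so a half turn about z gives the same grasp; the last joint's range is limited). The gripper opens to 85 mm and grips with 20 to 120 N. Pads are 22 mm wide; open, the fingers measure 114 mm over their backs; the gripper's body (76 mm by 85 mm) begins 54 mm behind the grasp point. The pads swing forward as they close: fully open they stand 13 mm farther back than shut.
Start: joints at [1.594, 0.04, 0.085, 0, -1.615, -0.334], TCP at [0.183, 0.571, 0.239] pointing down, gripper open.
Joint ranges: [-2.56, 2.56], [-1.29, 2.01], [-1.08, 1.49], [-3.29, 1.98], [-2.81, -0.18], [-2.99, 2.99]. Speed limits (rad/s): [2.57, 2.57, 3.01, 3.14, 3.14, 3.14].

## Interface

Orientations are given as a unit quaternion [w, x, y, z].
In Python, from workcell import * gives the robot as it stands. Calls block until the motion is done:
- move_ptp(position, orientation): joint-space move of the TCP to a pose.
- move_straight(position, attitude=None, max_speed=0.15, guard=None): straight line of the TCP; attitude=None keeps the orientation; max_speed is the mean speed in m/s. With guard (N) it stops when the force on the tool has changed by that much, and returns True; else False.
- set_joints(angles): joint-space move.
- set_gripper(opening, effort=None): opening from 0.0 (shut) to 1.0 (fully open); effort is the grip in N (None keeps the last); returns when the fingers have stopped.
- pause(seconds).
- ik(position, orientation): joint angles nearest the present ones, or None.
- get_image(name): name is "scene" or "side" or "wrist"; returns the picture (480x640x3 uint8, red, green, blue); there is no depth.
- camera_params(name): a dict with "fx", "fy", "cx", "cy" (pixels), "R" (3x3) and "t" (3): a world point X has camera coordinates R X + t. Camera axes: x right, y down, z forward; pixel columns grow to the right and rows downward; lengths in m; the calibration is good to about 2 mm. A picture is of the moment at which its call begins: read the wrist's pose just before it. camera_params takes no time and is no camera call; for the wrist camera it gives the pose at the moment of the call.
A pose or a line that the arm cannot do raises IKError and nothing moves.
- hand_in(): hands the job in; it is judged then, once.
Readings, each from a call of its own:
- current_t(): time.
- current_joints(): joint angles.
- current_joint_velocities(): joint speeds.
- current_tau(): joint torques, N m.
- current_tcp_pos(): TCP position.
- current_ee_rot(): TCP orientation.
- current_contact_force(): force on the tool from outside, world axes, zero at the start.
- current_moment(): the same for the moment, N m.
- current_grip_width(): opening from 0.0 (shut) to 1.0 (fully open).
- current_finger_force(): force on a finger pad.
Only numpy, scipy, OpenCV 4.12 (cv2) and the standard library are available. Lean on these libraries where they do the work, as an engineer would, in place of code of your own. Each camera call takes 0.05 s, during which the arm holds its last target. There are 200 camera calls.

## Working session

There is one attempt and no reset: what is moved stays moved. The work goes in short steps, each a Python script; the robot and the scene stay as the last script left them, time stands still between calls to the robot, and variables do not carry over. Pictures are saved under pics/ and viewed, at most 14 in all, crops included, and the job is handed in when it is done.

```bash
mkdir -p pics; ls; python3 - <<'E'
from workcell import *
import cv2
for n in ("scene","side","wrist"):
    cv2.imwrite(f"pics/{n}0.png",get_image(n)[:,:,::-1])
    p=camera_params(n);print(n,p["fx"],p["cx"],p["cy"],(-p["R"].T@p["t"]).round(3),p["R"].round(2).tolist())
print(current_ee_rot(),current_t())
E
```

```text
pics
scene 450.9735158952761 315.0235371358857 235.05596053499167 [0.08  0.271 0.944] [[-0.76, -0.65, -0.01], [-0.5, 0.59, -0.64], [0.42, -0.48, -0.77]]
side 575.6449255514271 320.26691900304775 245.32738110342925 [ 0.155 -1.436  0.715] [[0.96, -0.29, -0.02], [-0.15, -0.41, -0.9], [0.25, 0.87, -0.43]]
wrist 367.93424866102566 314.85922985374293 242.29353516295842 [0.26  0.547 0.373] [[-0.31, -0.95, 0.0], [-0.9, 0.29, 0.31], [-0.3, 0.1, -0.95]]
[ 6.77465797e-04  9.87951741e-01 -1.54760778e-01 -2.98440010e-05] 0.15
```

View pics/scene0.png

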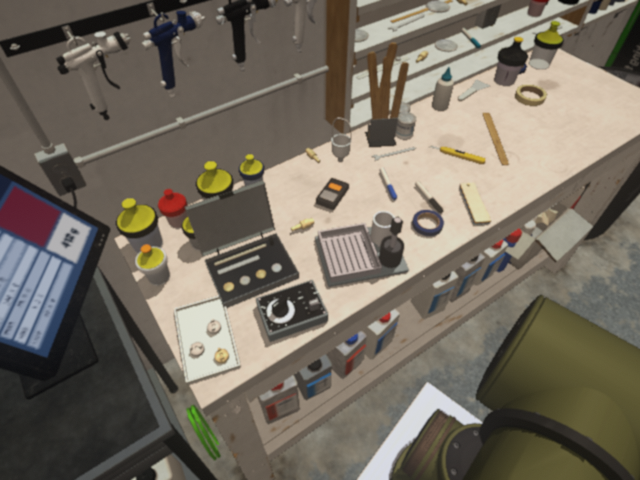

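View pics/side0.png

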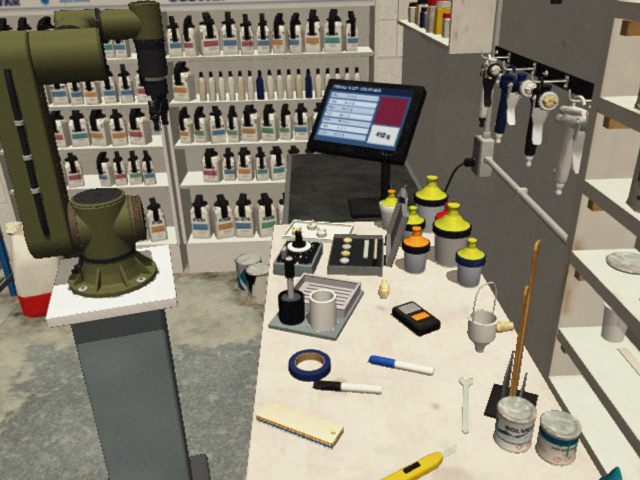

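The scene view shows the tray at (205,340) with 3 caps at (214,326), (197,349) and (221,355), the panel at (290,310), and the washer at (362,250) with its tower at (382,226) and key and holster at (393,245). I'll get coarse positions from these, then take wrist views.

```bash
cat > h.py <<'E'
from workcell import *
import numpy as np, cv2, json
from scipy.spatial.transform import Rotation as R
def ray(p,uv,z):
    d=p["R"].T@np.array([(uv[0]-p["cx"])/p["fx"],(uv[1]-p["cy"])/p["fy"],1]); c=-p["R"].T@np.array(p["t"])
    return c+d*(z-c[2])/d[2]
def proj(p,X):
    q=p["R"]@np.array(X)+p["t"]; return np.array([p["fx"]*q[0]/q[2]+p["cx"],p["fy"]*q[1]/q[2]+p["cy"]])
def down(yaw):   # tool z down, tool y (closing line) at world angle yaw
    y=np.array([np.cos(yaw),np.sin(yaw),0]);z=np.array([0,0,-1.]);x=np.cross(y,z)
    q=R.from_matrix(np.c_[x,y,z]).as_quat(); return np.array([q[3],*q[:3]])
def best(pos,yaw,per=np.pi):
    """yaw (mod per) whose IK is nearest to the present joints"""
    o=[]
    for k in range(-4,5):
        y=yaw+k*per
        if abs(y)>np.pi+1e-6: continue
        j=ik(list(pos),list(down(y)))
        if j is not None: o.append((np.abs(np.array(j)-current_joints()).max(),y))
    return min(o)[1]
def snap(n,name):
    p=camera_params(n);im=get_image(n)[:,:,::-1].copy();cv2.imwrite(f"pics/{name}.png",im)
    json.dump({k:np.array(v).tolist() for k,v in p.items()},open(f"pics/{name}.json","w"));return p,im
def load(name): return {k:np.array(v) for k,v in json.load(open(f"pics/{name}.json")).items()}
E
python3 - <<'E'
from h import *
p=camera_params("scene")
for n,uv,z in [("tower",(382,220),.085),("handle",(397,222),.15),("holster",(391,243),.072),("base fl",(315,226),.04),("dial",(283,308),.08),("c1",(214,326),.025),("c2",(197,349),.025),("c3",(221,355),.025),("tray",(206,340),.01),("coupler",(302,226),.02),("gauge",(332,193),.02)]:
    print(n,ray(p,uv,z).round(3),np.linalg.norm(ray(p,uv,z)[:2]).round(3))
R0=R.from_quat(np.roll(current_ee_rot(),-1)).as_matrix();pw=camera_params("wrist")
Rc=pw["R"].T;c=-Rc@pw["t"]
print("cam in tool",(R0.T@(c-current_tcp_pos())).round(3),(R0.T@Rc[:,2]).round(3),"tool y yaw",np.arctan2(R0[1,1],R0[0,1]))
E
```

```text
tower [ 0.451 -0.407  0.085] 0.608
handle [ 0.393 -0.373  0.15 ] 0.542
holster [ 0.396 -0.37   0.072] 0.542
base fl [ 0.593 -0.311  0.04 ] 0.67
dial [ 0.469 -0.06   0.08 ] 0.473
c1 [0.581 0.054 0.025] 0.584
c2 [0.567 0.116 0.025] 0.579
c3 [0.517 0.091 0.025] 0.524
tray [0.577 0.086 0.01 ] 0.583
coupler [ 0.632 -0.301  0.02 ] 0.7
gauge [ 0.649 -0.45   0.02 ] 0.79
cam in tool [ 0.081 -0.    -0.134] [-0.313 -0.001  0.95 ] tool y yaw -1.881567118989125
```

```bash
python3 - <<'E'
from h import *
for n,xy in [("tray1",(.53,.08)),("panel1",(.47,-.06)),("wash1",(.41,-.33))]:
    az=np.arctan2(xy[1],xy[0]); y=az-np.pi/2
    move_ptp([*xy,.27],list(down(y))); snap("wrist",n)
ims=[cv2.imread(f"pics/{n}.png") for n in("tray1","panel1")]
cv2.imwrite("pics/tp.png",cv2.resize(np.vstack(ims)[:, :],(533,800)) if 0 else np.hstack([cv2.resize(i,(400,300)) for i in ims]))
print(current_t())
E
```

```text
4.1917
```

View pics/wash1.png

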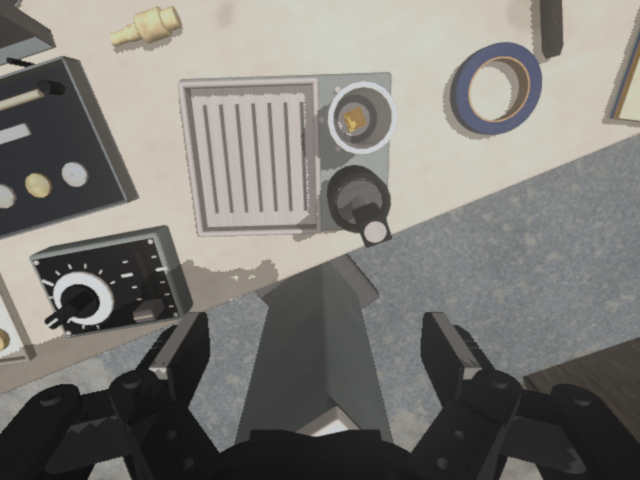

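View pics/panel1.png

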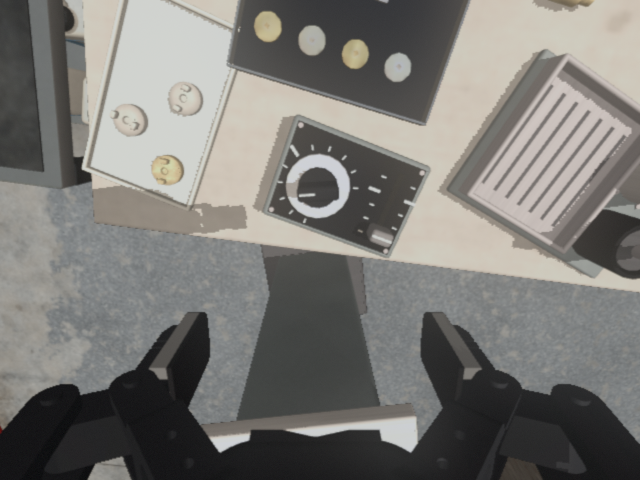

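View pics/tray1.png

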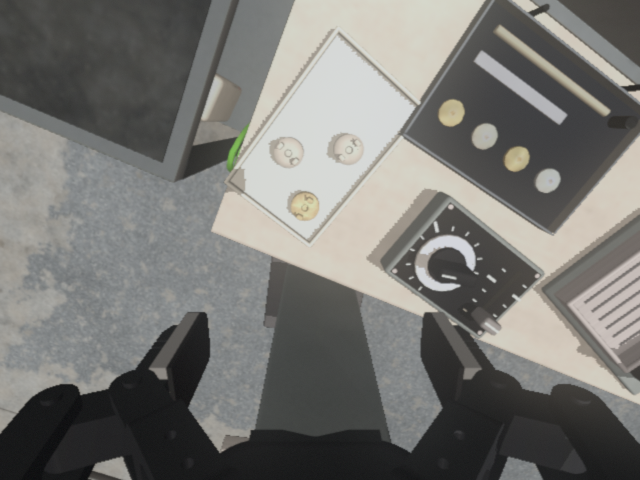

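The views show 3 caps: one brass and two silver. In wash1 the tower mouth is at about (361,117), with the brass nut inside at (354,121). The holster is at about (359,197), the handle top at (375,232), and the key is leaning. In panel1 the dial is at (318,187) and the slider at (380,236). I'll enlarge these areas.

```bash
python3 - <<'E'
import cv2,numpy as np
a=cv2.imread("pics/wash1.png")[65:255,315:400];b=cv2.imread("pics/panel1.png")[108:263,258:433]
a=cv2.resize(a,None,fx=3.1,fy=3.1,interpolation=3);b=cv2.resize(b,None,fx=3,fy=3,interpolation=3)
c=np.zeros((600,800,3),np.uint8);c[:a.shape[0],:a.shape[1]]=a;c[:b.shape[0],270:270+b.shape[1]]=b
cv2.imwrite("pics/crop1.png",c)
E
```

```text
(no output)
```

View pics/crop1.png

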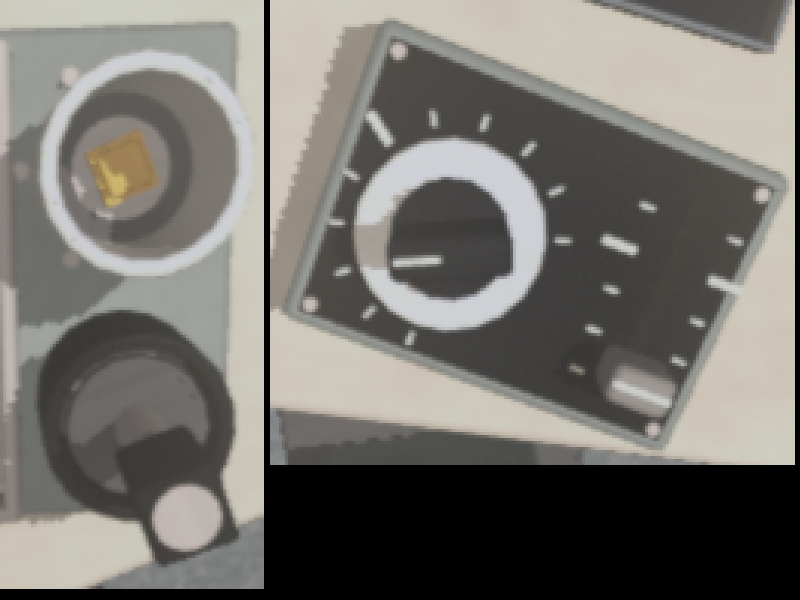

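```bash
python3 - <<'E'
from h import *
p=load("wash1");f=lambda x,y,z:ray(p,(315+x/3.1,65+y/3.1),z)
T=f(147,163,.085);H=f(136,415,.072);print("tower",T.round(4),"holster",H.round(4),"dist",np.linalg.norm((T-H)[:2]))
wy=np.arctan2(*(T-H)[1::-1]);print("washer yaw",wy)
c,s=np.cos(wy),np.sin(wy);Rw=np.array([[c,-s],[s,c]]);mid=(T[:2]+H[:2])/2
print("base corner", Rw.T@(f(236,22,.012)[:2]-mid),"expect ~ (80, -42.5+..)")
print("basket",mid+Rw@[0,.1])
print("basket rim corners",[ (Rw.T@(ray(p,uv,.039)[:2]-mid)).round(3) for uv in [(182,81),(316,78),(320,234),(199,236)]])
k=[f(*q,.162) for q in [(140,491),(222,470),(238,543),(160,564)]]
print("key top",np.mean(k,0).round(4),[ (np.linalg.norm(k[i-1]-k[i]).round(4),np.degrees(np.arctan2(*(k[i]-k[i-1])[1::-1])).round(1)) for i in range(4)])
n=[f(*q,.028) for q in [(88,152),(143,130),(160,183),(107,208)]]
print("nut",np.mean(n,0).round(4),[ (np.linalg.norm(n[i-1]-n[i]).round(4),np.degrees(np.arctan2(*(n[i]-n[i-1])[1::-1])).round(1)) for i in range(4)])
p=load("panel1");g=lambda x,y,z:ray(p,(258+(x-270)/3,108+y/3),z)
b=[g(*q,.036) for q in [(388,22),(787,183),(665,447),(287,308)]]
print("panel",np.mean(b,0).round(4),[ (np.linalg.norm(b[i-1]-b[i]).round(4),np.degrees(np.arctan2(*(b[i]-b[i-1])[1::-1])).round(1)) for i in range(4)])
print("dial ring",g(450,234,.036).round(4),"ptr",g(393,262,.08).round(4),g(441,260,.08).round(4),"longmark",g(380,128,.036).round(4))
print("slider",g(641,393,.067).round(4),"long",g(672,265,.036).round(4),"step marks",g(593,329,.036).round(4),g(679,362,.036).round(4),g(647,207,.036).round(4),g(735,240,.036).round(4))
E
```

```text
tower [ 0.4515 -0.4111  0.085 ] holster [ 0.396 -0.368  0.072] dist 0.07031173796056071
washer yaw -0.6599767497337848
base corner [ 0.07709124 -0.03582394] expect ~ (80, -42.5+..)
basket [ 0.48507077 -0.31053796]
basket rim corners [array([0.07, 0.16]), array([0.07 , 0.037]), array([-0.078,  0.036]), array([-0.078,  0.161])]
key top [ 0.3911 -0.3666  0.162 ] [(np.float64(0.0177), np.float64(-21.9)), (np.float64(0.0183), np.float64(-113.8)), (np.float64(0.0174), np.float64(156.5)), (np.float64(0.0179), np.float64(67.3))]
nut [ 0.4507 -0.4103  0.028 ] [(np.float64(0.0179), np.float64(-17.8)), (np.float64(0.0181), np.float64(-107.9)), (np.float64(0.0167), np.float64(162.1)), (np.float64(0.0181), np.float64(75.8))]
panel [ 0.4806 -0.0924  0.036 ] [(np.float64(0.0991), np.float64(-28.6)), (np.float64(0.1401), np.float64(-118.3)), (np.float64(0.099), np.float64(152.4)), (np.float64(0.1417), np.float64(61.7))]
dial ring [ 0.4885 -0.0651  0.036 ] ptr [ 0.4897 -0.0479  0.08  ] [ 0.4885 -0.0621  0.08  ] longmark [ 0.5256 -0.0469  0.036 ]
slider [ 0.4351 -0.1199  0.067 ] long [ 0.4685 -0.1381  0.036 ] step marks [ 0.4497 -0.1097  0.036 ] [ 0.4341 -0.1383  0.036 ] [ 0.489  -0.1311  0.036 ] [ 0.4743 -0.1595  0.036 ]
```

```bash
python3 - <<'E'
from h import *
for nm,xy,a in [("hol",(.3915,-.3655),-22.8),("tow",(.4505,-.4103),-17.5)]:
  for k in range(-2,3):
    for z in (.13,.225):
      y=np.radians(a+90*k); j=ik([*xy,z],list(down(y)))
      print(nm,a+90*k,z,None if j is None else np.round(j,2))
E
```

```text
hol -202.8 0.13 [-0.38 -0.12 -0.27  0.   -1.42 -0.02]
hol -202.8 0.225 [-0.38 -0.13 -0.11  0.   -1.6  -0.02]
hol -112.8 0.13 [-0.38 -0.12 -0.27  0.   -1.42  1.55]
hol -112.8 0.225 [-0.38 -0.13 -0.11  0.   -1.6   1.55]
hol -22.8 0.13 None
hol -22.8 0.225 None
hol 67.2 0.13 [-0.38 -0.12 -0.27  0.   -1.42 -1.59]
hol 67.2 0.225 [-0.38 -0.13 -0.11  0.   -1.6  -1.59]
hol 157.2 0.13 [-0.38 -0.12 -0.27  0.   -1.42 -0.02]
hol 157.2 0.225 [-0.38 -0.13 -0.11  0.   -1.6  -0.02]
tow -197.5 0.13 [-0.41  0.08 -0.07  0.   -1.42  0.1 ]
tow -197.5 0.225 [-0.41  0.06  0.08  0.   -1.59  0.1 ]
tow -107.5 0.13 [-0.41  0.08 -0.07  0.   -1.42  1.68]
tow -107.5 0.225 [-0.41  0.06  0.08  0.   -1.59  1.68]
tow -17.5 0.13 None
tow -17.5 0.225 None
tow 72.5 0.13 [-0.41  0.08 -0.07  0.   -1.42 -1.47]
tow 72.5 0.225 [-0.41  0.06  0.08  0.   -1.59 -1.47]
tow 162.5 0.13 [-0.41  0.08 -0.07  0.   -1.42  0.1 ]
tow 162.5 0.225 [-0.41  0.06  0.08  0.   -1.59  0.1 ]
```

```bash
python3 - <<'E'
from h import *
y=np.radians(-112.8)
xy=(.3912,-.3658)
set_gripper(1.0)
move_ptp([*xy,.235],list(down(y)))
print(move_straight([*xy,.132],guard=10))
F0=current_contact_force()
set_gripper(0.0,80); print("w",current_grip_width(),current_finger_force(),np.round(current_contact_force()-F0,1))
pause(.3)
print(move_straight([*xy,.232],max_speed=.08,guard=25),current_tcp_pos(),np.round(current_contact_force()-F0,2),np.round(current_moment(),3))
a,_=snap("side","side1"); b=snap("wrist","w_key")
tow=(.4505,-.4103);yt=np.radians(-107.5)
move_straight([*tow,.232],attitude=list(down(yt)))
snap("side","side2");snap("wrist","w_key2");print(current_grip_width(),current_t())
i1=cv2.imread("pics/side2.png")[220:340,240:400];i2=cv2.imread("pics/w_key2.png")
cv2.imwrite("pics/c2.png",np.hstack([cv2.resize(i1,(400,300),interpolation=3),cv2.resize(i2,(400,300))]))
E
```

```text
False
w 0.23205370457267158 78.30398473888636 [-1.2 -1.2  1.1]
False [ 0.39102704 -0.36564878  0.23130564] [ 0.33  0.15 -2.46] [ 0.055 -0.03   0.03 ]
0.2294150661435662 8.8333
```

View pics/c2.png

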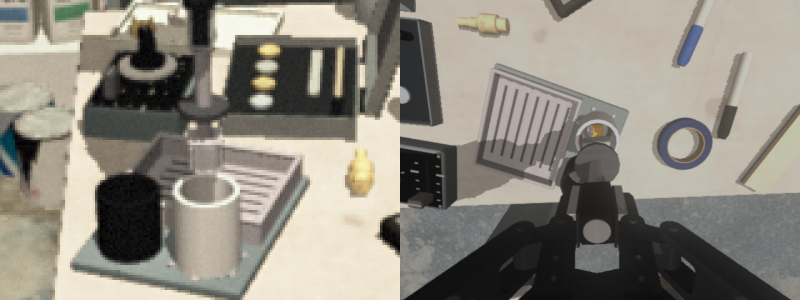

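The side view shows the key held upright, with its socket at (207,165) right above the tower mouth at (207,188). Next I insert it.

```bash
python3 - <<'E'
from h import *
tow=(.4505,-.4103)
F0=current_contact_force()
hit=move_straight([*tow,.134],max_speed=.05,guard=8)
print(hit,current_tcp_pos(),np.round(current_contact_force()-F0,2),np.round(current_moment(),3),current_t())
E
```

```text
False [ 0.45057634 -0.41037761  0.1342893 ] [0.26 0.29 0.51] [-0.023  0.049 -0.009] 10.9417
```

```bash
python3 - <<'E'
from h import *
j=np.array(current_joints());j0=j[5];M0=current_moment()[2];last=0
for k in range(45):
    j[5]-=.08; set_joints(list(j))
    m=current_moment()-0; f=current_contact_force()
    print(round(j[5]-j0,2),round(current_joints()[5]-j0,3),np.round(m,2),np.round(f,1),round(current_tau()[5],2))
    if abs(m[2]-M0)>.7 or np.linalg.norm(f)>40: break
print(current_t(),current_grip_width(),current_tcp_pos())
E
```

```text
-0.08 -0.078 [0.06 0.01 0.  ] [-0.2  0.2 -2.3] -0.3
-0.16 -0.157 [ 0.    0.02 -0.02] [-0.6  0.9 -1.4] -0.28
-0.24 -0.236 [-0.27  0.27  0.02] [-0.4 -0.9 -1.7] -0.29
-0.32 -0.316 [-0.2   0.36  0.12] [-0.1 -0.4 -1.4] -0.28
-0.4 -0.396 [-0.24  0.35  0.07] [-0.2 -1.3 -1.7] -0.28
-0.48 -0.476 [-0.24  0.38  0.09] [-1.6 -0.9 -0.9] -0.28
-0.56 -0.556 [-0.2   0.37  0.03] [-1.3 -0.3 -1.2] -0.28
-0.64 -0.636 [-0.19  0.32  0.03] [-1.6 -1.  -0.3] -0.28
-0.72 -0.716 [-0.14  0.27 -0.01] [-0.1  0.5 -0.9] -0.28
-0.8 -0.796 [-0.12  0.14  0.04] [-0.3 -0.4 -1.4] -0.28
-0.88 -0.876 [-0.13  0.06  0.04] [-0.6 -0.9 -2.1] -0.28
-0.96 -0.956 [-0.16 -0.01  0.03] [ 0.1 -0.3 -2.3] -0.28
-1.04 -1.036 [-0.19 -0.12  0.05] [-0.2 -0.6 -2.2] -0.28
-1.12 -1.116 [-0.18 -0.24  0.03] [ 0.6 -0.9 -0.9] -0.28
-1.2 -1.196 [-0.27 -0.39  0.05] [ 1.5 -1.2 -1.5] -0.28
-1.28 -1.276 [-0.3  -0.47 -0.03] [ 0.7 -1.  -1.1] -0.28
-1.36 -1.356 [-0.37 -0.54  0.02] [ 1.3 -1.2 -2.2] -0.28
-1.44 -1.436 [-0.51 -0.67 -0.03] [ 0.8 -0.1 -1.2] -0.28
-1.52 -1.516 [-0.64 -0.73  0.05] [ 1.2 -0.8 -3. ] -0.28
-1.6 -1.596 [-0.73 -0.81  0.01] [ 1.6 -2.2 
[... 771 characters left out ...]
[ 0.6 -4.5 -1.2] -0.45
-2.8 -2.797 [-1.45 -0.03 -0.12] [ 0.6 -3.5 -0.5] -0.11
-2.88 -2.877 [-1.34  0.04 -0.09] [ 0.3 -3.1  1.3] -0.11
-2.96 -2.956 [-1.53  0.22 -0.12] [-0.9 -3.7  0.9] -0.09
-3.04 -3.036 [-1.48  0.29 -0.07] [-0.2 -2.7  0.6] -0.15
-3.12 -3.116 [-1.32  0.05 -0.03] [ 0.3 -3.3 -1.8] -0.25
-3.2 -3.196 [-0.57 -0.07 -0.05] [-0.4 -1.8 -1.5] -0.26
-3.28 -3.276 [-0.01 -0.03  0.03] [-0.5  0.7 -2.4] -0.27
-3.36 -3.356 [ 0.03  0.02 -0.02] [ 0.9  0.5 -2.4] -0.27
-3.44 -3.436 [-0.25  0.   -0.01] [ 0.1 -0.  -1.7] -0.27
-3.52 -3.516 [-0.73  0.01  0.02] [ 0.4 -1.5 -1.7] -0.28
-3.6 -3.596 [-0.78 -0.01  0.07] [ 0.5 -1.9 -1.9] -0.28
22.1917 0.2226883603362728 [ 0.45054752 -0.41049246  0.13428547]
```

The moment peaked at 0.49 N m around −2.56 rad and then fell, so the nut probably hit its stop and the handle then slipped in the fingers. I'll open the gripper, look, regrip and verify with a torque check.

```bash
python3 - <<'E'
from h import *
set_gripper(1.0)
t=(.4505,-.4103)
move_straight([*t,.235],max_speed=.2)
j=np.array(current_joints());j[5]=0.;set_joints(list(j))
az=-.74
pos=[.4505-.05*np.cos(az),-.4103-.05*np.sin(az),.27]
move_ptp(pos,list(down(az-np.pi/2)))
p,im=snap("wrist","nut2")
u=proj(p,[.4505,-.4103,.16]);print(u,proj(p,[.4505,-.4103,.085]),current_t(),current_joints()[5])
x,y=u.astype(int); x0,y0=max(x-100,0),max(y-75,0);print(x0,y0)
cv2.imwrite("pics/c3.png",cv2.resize(im[y0:y0+150,x0:x0+200],None,fx=4,fy=4,interpolation=3))
E
```

```text
[315.77970475 169.9583125 ] [315.63689372 158.79810596] 26.35 1.2092218497634601
215 94
```

View pics/c3.png

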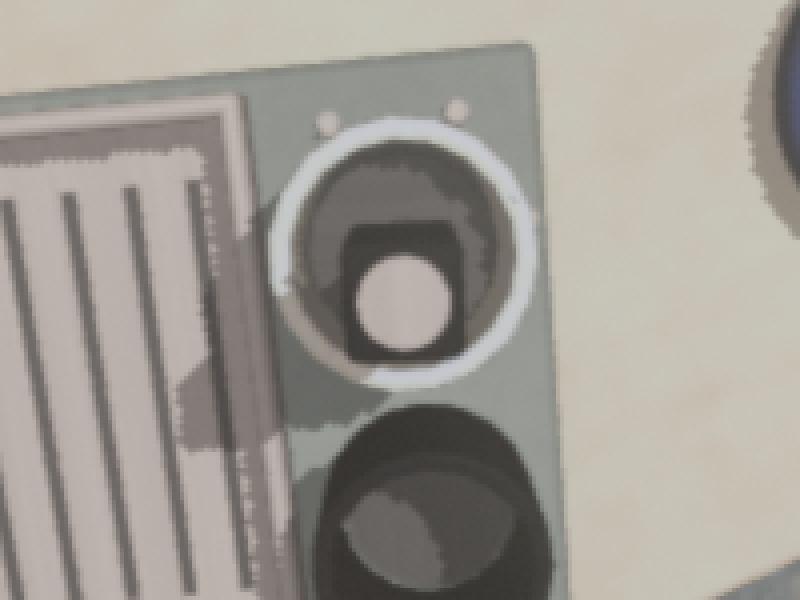

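The key stands upright in the tower, its handle top at (316,169.5) as predicted and square with the image, giving yaw −132.4° (mod 90). The slip flipped the handle by one face and may have backed the nut off slightly. I'll regrip harder and tighten again in fine steps.

```bash
python3 - <<'E'
from h import *
t=(.4505,-.4103);y=np.radians(-133)
move_straight([*t,.235],attitude=list(down(y)));move_straight([*t,.133],guard=10)
set_gripper(0.,115);pause(.2);print("grip",current_grip_width(),current_finger_force())
j=np.array(current_joints());j0=j[5]
for k in range(40):
    j[5]-=.03; set_joints(list(j)); pause(.05)
    m=np.mean([current_moment()[2] for _ in range(5)]);tq=current_tau()[5]
    print(round(j[5]-j0,2),np.round(m,2),round(tq,2),np.round(current_contact_force(),1))
    if abs(tq)>.68: break
print(current_t(),current_grip_width(),current_tcp_pos())
E
```

```text
grip 0.22004249593624556 112.28280544281006
-0.03 0.07 -0.07 [-0.4 -0.6  2.4]
-0.06 0.04 -0.08 [-1.6  0.4  2.8]
-0.09 0.14 -0.08 [-0.6  0.4  2.8]
-0.12 0.02 -0.08 [-0.7  0.2  2.8]
-0.15 0.06 -0.08 [-0.5 -0.3  2.6]
-0.18 0.06 -0.08 [-1.   1.   2.8]
-0.21 0.03 -0.08 [0.2 0.1 2. ]
-0.24 0.07 -0.08 [ 0.4 -0.2  3.3]
-0.27 0.05 -0.08 [-0.4  0.3  3.3]
-0.3 0.03 -0.08 [-0.3  1.4  2.4]
-0.33 0.02 -0.08 [-0.4  0.4  2.9]
-0.36 0.02 -0.08 [1.2 0.2 2.4]
-0.39 0.05 -0.08 [-0.1  1.2  2.2]
-0.42 0.13 -0.17 [0.6 0.3 2.8]
-0.45 0.31 -0.35 [0.6 0.2 2.5]
-0.48 0.56 -0.55 [ 0.5 -0.   3.2]
-0.51 0.67 -0.69 [ 0.2 -0.2  3.2]
33.6667 0.2187142491532852 [ 0.45054187 -0.41051148  0.13348321]
```

The nut is at a firm stop: the torque ramps to 0.67 N m at the same angle as before. I'll back off within the play, lift the key and return it to the holster.

```bash
python3 - <<'E'
from h import *
j=np.array(current_joints());j[5]+=.27;set_joints(list(j));pause(.2)
F0=current_contact_force();p=current_tcp_pos()
print(np.round(current_moment(),2))
print(move_straight([p[0],p[1],.235],max_speed=.06,guard=20),np.round(current_contact_force()-F0,1))
h=(.3917,-.3653)
move_straight([*h,.235],max_speed=.1);pause(.3);F0=current_contact_force()
hit=move_straight([*h,.135],max_speed=.05,guard=7);print("hit",hit,current_tcp_pos(),np.round(current_contact_force()-F0,1),current_t())
snap("wrist","nutend")
if not hit:
    set_gripper(1.0); move_straight([*h,.24],max_speed=.2)
    az=-.74
    move_ptp([.4505-.05*np.cos(az),-.4103-.05*np.sin(az),.27],list(down(az-np.pi/2)))
    p,im=snap("wrist","nut3"); x,y=proj(p,[.42,-.39,.08]).astype(int)
    cv2.imwrite("pics/c4.png",cv2.resize(im[max(y-75,0):y+75,x-100:x+100],None,fx=3,fy=3,interpolation=3));print(x-100,max(y-75,0),current_t())
E
```

```text
[-0.09 -0.05 -0.05]
False [-1.3  0.6 -4. ]
hit False [ 0.39179925 -0.3653702   0.13528145] [ 0.2  1.1 -0.1] 39.4167
222 124 41.2
```

View pics/c4.png

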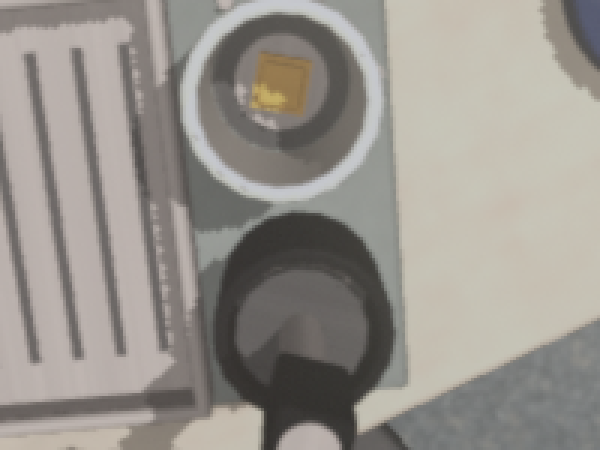

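The nut's flats have turned to yaw ≈37°, exactly the expected 3.4 rad, and the key stands in the holster at about (300,330) in the crop. Next are the caps.

```bash
python3 - <<'E'
from h import *
xy=(.50,.08);az=np.arctan2(xy[1],xy[0])
move_ptp([*xy,.2],list(down(az-np.pi/2)))
p,im=snap("wrist","tray2");x,y=proj(p,[.56,.086,.015]).astype(int)
x0,y0=max(x-130,0),max(y-97,0);print(x0,y0,current_t())
cv2.imwrite("pics/c5.png",cv2.resize(im[y0:y0+195,x0:x0+260],None,fx=3,fy=3,interpolation=3))
E
```

```text
188 50 42.9667
```

View pics/c5.png

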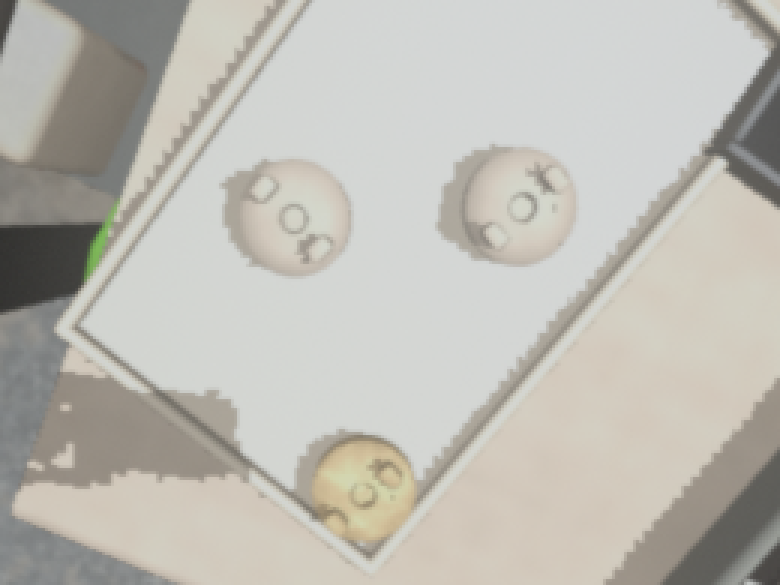

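The brass cap has been knocked into the tray corner at (364,490). The silver caps are at (295,217) and (519,206). I'll pick up the silvers first and find the finger-tip height on the tray floor while doing so, then take the brass cap with a high grip.

```bash
cat >> h.py <<'E'
MID=np.array([.42375,-.38955]);WY=-.660
def bask(x,y):
    c,s=np.cos(WY),np.sin(WY);return MID+np.array([[c,-s],[s,c]])@np.array([-.004+x,.0985+y])
E
python3 - <<'E'
from h import *
p=load("tray2");f=lambda x,y,z:ray(p,(188+x/3,50+y/3),z)
A=f(295,217,.018);B=f(519,206,.018);C=f(364,490,.018)
k=f(370,560,.014);r=f(722,160,.014);l=f(65,328,.014);d=(r-k)[:2]
print(A,B,C,"corner",k,"front width",np.linalg.norm(k-l),"wall yaw",np.degrees(np.arctan2(d[1],d[0])), "slots",bask(-.042,0),bask(.042,0))
d/=np.linalg.norm(d);n=np.array([-d[1],d[0]]);print("brass from right wall",(C-k)[:2]@n,"from front",(C-k)[:2]@d)
json.dump(dict(A=A.tolist(),B=B.tolist(),C=C.tolist(),wy=float(np.arctan2(d[1],d[0]))),open("caps.json","w"))
az=np.arctan2(A[1],A[0])
set_gripper(.55,30)
y=best([*A[:2],.06],az);move_ptp([*A[:2],.06],list(down(y)))
print("touch",move_straight([*A[:2],.004],max_speed=.03,guard=4),current_tcp_pos(),current_grip_width(),current_t())
E
```

```text
[0.57553762 0.11519422 0.018     ] [0.58783672 0.05542743 0.018     ] [0.50298106 0.08507631 0.018     ] corner [0.4807027  0.07988414 0.014     ] front width 0.11080076628749663 wall yaw -31.179160439184933 slots [ 0.44780237 -0.28353239] [ 0.51416171 -0.33503421]
brass from right wall 0.01597603935154382 from front 0.016372241728421166
touch True [0.57553575 0.11515709 0.00967069] 0.5519924027105695 46.2917
```

```bash
cat >> h.py <<'E'
def place(xy,zg,slot,zrel=.0125):
    """cap held at TCP height zg over the tray: carry to basket slot, release"""
    move_straight([*xy,.09],max_speed=.2);w=current_grip_width()
    s=bask(*slot);y=best([*s,.1],WY+np.pi/2);move_ptp([*s,.1],list(down(y)))
    print("w",w,current_grip_width(),"guard",move_straight([*s,zg+zrel],max_speed=.08,guard=6),current_tcp_pos())
    set_gripper(.55);move_straight([*s,.12],max_speed=.25)
E
python3 - <<'E'
from h import *
c=json.load(open("caps.json"));A,B=c["A"],c["B"]
move_straight([*A[:2],.013]);set_gripper(0,30);print("A",current_grip_width(),current_finger_force())
place(A[:2],.013,(-.042,0))
y=best([*B[:2],.09],np.arctan2(B[1],B[0]));move_ptp([*B[:2],.09],list(down(y)))
print(move_straight([*B[:2],.013],max_speed=.08,guard=4),current_tcp_pos());set_gripper(0,30);print("B",current_grip_width())
place(B[:2],.013,(.042,0))
print(current_t())
E
```

```text
A 0.3491167854784162 29.69988226890564
w 0.3497611367211554 0.3527928875058472 guard True [ 0.44700952 -0.28331609  0.02482747]
False [0.58832517 0.05555301 0.01374811]
B 0.34367244828371163
w 0.34874186458800205 0.34564461846976324 guard True [ 0.5132867  -0.33471117  0.02592949]
57.1833
```

```bash
python3 - <<'E'
from h import *
c=json.load(open("caps.json"));C=np.array(c["C"][:2]);C+=.0015*np.array([np.cos(c["wy"]+.785),np.sin(c["wy"]+.785)])
set_gripper(.52,30)
y=best([*C,.09],c["wy"]);move_ptp([*C,.09],list(down(y)))
print(move_straight([*C,.0225],max_speed=.06,guard=4),current_tcp_pos());set_gripper(0,30);print("C",current_grip_width(),current_finger_force())
move_straight([*C,.09],max_speed=.1);print(current_grip_width())
snap("wrist","capC");cv2.imwrite("pics/c6.png",cv2.imread("pics/capC.png"));print(current_t())
E
```

```text
False [0.50474951 0.08556944 0.02301565]
C 0.3354824679580949 29.54083353281021
0.34046598590821525
61.3917
```

View pics/c6.png

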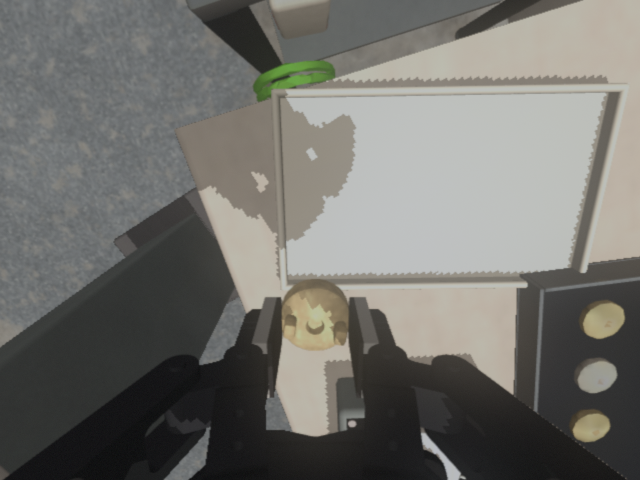

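The tray is empty and the brass cap is held at (315,317). I'll place it, then look at the basket and the panel.

```bash
python3 - <<'E'
from h import *
xy=current_tcp_pos()[:2]
place(xy,.0225,(0,0))
xy=(.42,-.22);move_ptp([*xy,.25],list(down(np.arctan2(xy[1],xy[0])-np.pi/2)))
p,im=snap("wrist","fin1")
xy=(.42,-.065);move_ptp([*xy,.22],list(down(np.arctan2(xy[1],xy[0])-np.pi/2)))
p,im2=snap("wrist","panel2");x,y=proj(p,[.48,-.09,.05]).astype(int)
x0,y0=max(x-80,0),max(y-75,0);print(x0,y0,current_t())
c=np.zeros((450,800,3),np.uint8);c[:450,:480]=cv2.resize(im2[y0:y0+150,x0:x0+160],(480,450),interpolation=3);c[:240,480:]=cv2.resize(im,(320,240))
cv2.imwrite("pics/c7.png",c)
E
```

```text
w 0.33768493192848614 0.3369433274423845 guard True [ 0.47994609 -0.30887996  0.03523716]
254 68 66.1833
```

View pics/c7.png

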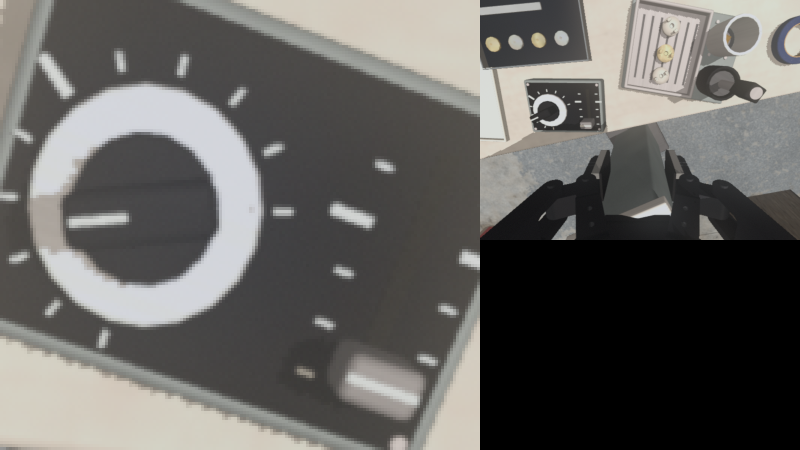

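All three caps are in the basket. I'll compute the dial pointer and mark angles, as well as the slider distances.

```bash
python3 - <<'E'
from h import *
p=load("panel2");g=lambda x,y,z:ray(p,(254+x/3,68+y/3),z)[:2]
a=lambda v:np.degrees(np.arctan2(v[1],v[0]))
C=g(146,204,.036);print("dial",C,"knob foot",g(146,210,.05))
e,i=g(68,222,.08),g(128,218,.08);print("ptr ends",e,i,"dir",a(e-i),"from C",a(e-C),np.linalg.norm(e-C))
m=g(57,75,.036);print("long mark",a(m-C),np.linalg.norm(m-C),"own dir",a(g(42,55,.036)-g(72,95,.036)))
M=[(103,338),(52,307),(18,258),(8,198),(22,135),(57,75),(121,62),(183,65),(237,96),(273,150),(283,212)]
P=np.array([g(*q,.036) for q in M]);c,r=cv2.minEnclosingCircle(P.astype(np.float32)*1000)
A=np.c_[2*P,np.ones(len(P))];s=np.linalg.lstsq(A,(P**2).sum(1),rcond=None)[0];print("fit centre",s[:2],[round(a(q-s[:2]),1) for q in P])
sl=g(383,388,.067);print("slider",sl)
u=np.array([np.cos(np.radians(-28.2)),np.sin(np.radians(-28.2))]);w=np.array([-u[1],u[0]])
for q in [(306,373),(325,323),(344,271),(352,215),(385,165),(428,360),(449,309)]:print(q,((g(*q,.036)-sl)@u).round(4),((g(*q,.036)-sl)@w).round(4))
x1,x2=g(325,323,.036),g(385,165,.036);print("track dir",a(x2-x1),a(g(449,309,.036)-g(428,360,.036)))
E
```

```text
dial [ 0.48946992 -0.06518932] knob foot [ 0.48843433 -0.06545342]
ptr ends [ 0.48972709 -0.04771281] [ 0.48843363 -0.06203335] dir 84.83891655020516 from C 89.15692980507694 0.01747840094695438
long mark 26.428958283729067 0.04050437621009689 own dir 28.82551262385719
fit centre [ 0.48909998 -0.0644983 ] [np.float64(152.8), np.float64(127.5), np.float64(102.9), np.float64(78.0), np.float64(51.8), np.float64(25.3), np.float64(-0.1), np.float64(-25.6), np.float64(-50.6), np.float64(-76.4), np.float64(-101.3)]
slider [ 0.43517059 -0.12015544]
(306, 373) -0.0073 0.0153
(325, 323) 0.0079 0.0154
(344, 271) 0.0232 0.0157
(352, 215) 0.038 0.0193
(385, 165) 0.0532 0.0158
(428, 360) 0.0079 -0.0166
(449, 309) 0.0233 -0.0164
track dir -27.695432876188374 -27.62120023582146
```

```bash
python3 - <<'E'
from h import *
D=(.4890,-.0648)
set_gripper(.5,40)
y0=np.radians(-4);y1=np.radians(26.2-90)
# choose half-turn so that both ends are in range
for k in (0,np.pi,-np.pi):
    a,b=ik([*D,.064],list(down(y0+k))),ik([*D,.064],list(down(y1+k)))
    if a is not None and b is not None: print(k,a[5],b[5]); K=k; 
    if a is not None and b is not None and abs(b[5]-a[5])<1.3: break
move_ptp([*D,.12],list(down(y0+K)))
print(move_straight([*D,.064],max_speed=.06,guard=5),current_tcp_pos())
set_gripper(0,40);print(current_grip_width())
j=np.array(current_joints());t=ik([*D,.064],list(down(y1+K)));print(j[5],t[5])
for s in np.linspace(j[5],t[5],6)[1:]:
    j[5]=s;set_joints(list(j))
pause(.2);print("f",np.round(current_contact_force(),1),np.round(current_moment(),2),current_joints()[5])
set_gripper(.5);move_straight([*D,.12])
print(current_t())
u=np.array([np.cos(np.radians(-27.7)),np.sin(np.radians(-27.7))]);S=np.array([.4350,-.1202]);E=S+.0380*u
y=best([*S,.1],np.radians(-27.7));move_ptp([*S,.12],list(down(y)))
print(move_straight([*S,.051],max_speed=.05,guard=5),current_tcp_pos())
set_gripper(0,40);print(current_grip_width())
move_straight([*E,.051],max_speed=.04);pause(.2);print(np.round(current_contact_force(),1),current_tcp_pos()-[*E,.051])
set_gripper(.45);move_straight([*E,.12])
xy=(.42,-.065);move_ptp([*xy,.22],list(down(np.arctan2(xy[1],xy[0])-np.pi/2)))
p,im=snap("wrist","panel3");print(current_t())
cv2.imwrite("pics/c8.png",cv2.resize(im[68:218,254:454],None,fx=4,fy=4,interpolation=3))
E
```

```text
0 2.79380117413055 1.750094281437942
False [ 0.48932204 -0.06477952  0.06450686]
0.15536560919655104
2.793814596200415 1.750094281437942
f [ 1.9 -2.4 -1. ] [-0.96 -0.78  0.05] 1.7535846928253458
72.0583
False [ 0.4352338  -0.12018448  0.05135663]
0.1577637311655456
[ 0.4 -3.5  4. ] [ 0.00030687 -0.0003127   0.00029469]
78.3083
```

View pics/c8.png

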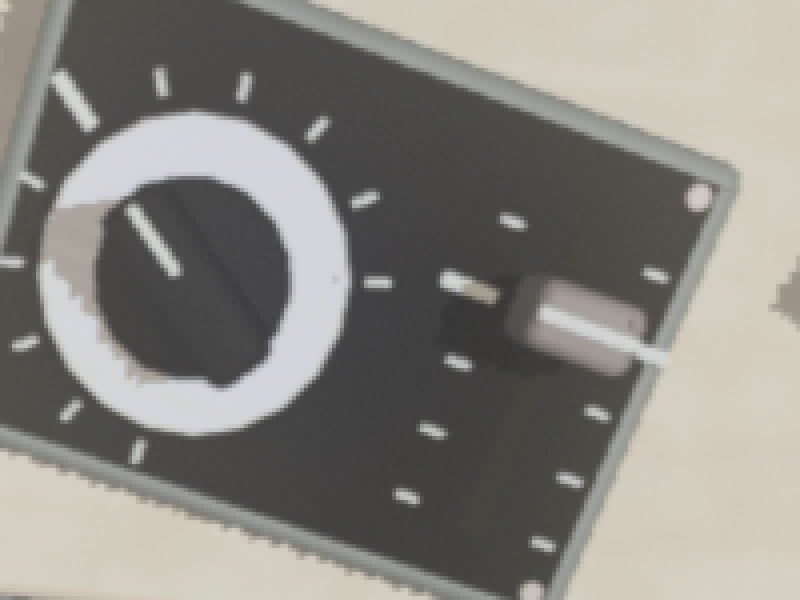

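The pointer runs (178,272)→(130,208), toward the long mark at (75,100). The slider line lies between the long marks at (468,287) and (655,354). I'll check the residuals numerically.

```bash
python3 - <<'E'
from h import *
p=load("panel3");g=lambda x,y,z:ray(p,(254+x/4,68+y/4),z)[:2]
a=lambda v:np.degrees(np.arctan2(v[1],v[0]))
e,i=g(130,208,.08),g(178,272,.08);C=np.array([.489,-.0648])
print("ptr",a(e-i),a(e-C),"mark",a(g(75,100,.036)-C),"own",a(g(58,73,.036)-g(94,128,.036)))
u=np.array([np.cos(np.radians(-27.7)),np.sin(np.radians(-27.7))])
s=g(588,329,.067)@u
M=[(407,496),(432,431),(458,363),None,(513,221)];N=[(542,545),(570,480),(597,412),None,(655,275)]
for L in (M,N): print([round(1000*(g(*q,.036)@u-s),1) for q in L if q])
print("long",1000*(g(468,287,.036)@u-s))
E
```

```text
ptr 28.656548331574314 27.733040495262177 mark 26.022657057887628 own 24.98351653669065
[np.float64(-45.2), np.float64(-30.3), np.float64(-15.2), np.float64(15.0)]
[np.float64(-45.7), np.float64(-30.5), np.float64(-15.2), np.float64(14.7)]
long -0.136492182327419
```

The slider is within 0.3 mm of its mark. The dial is within about 2°, which is about what the picture can resolve. The caps, key and nut have been checked, so I'm handing in.

```bash
python3 -c "
from workcell import *
print(hand_in(),current_t())"
```

```text
the job is handed in; nothing more can be done
the job is handed in; nothing more can be done
```

The job is handed in at about 78 s of the 210 s allowed: nut tightened to its stop, key upright in the holster, all three caps in the basket, slider within 0.3 mm of its long mark, dial within about 2° of its mark by camera, and the coupler, gauge and tape roll not touched.

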